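Sort the left and right carp cake moulds

TASK

The two carp-shaped cake moulds on the pink pastry mat are mirror images. Seen from above with the red back fin at the top, the carp whose nose points left belongs in the green tray and the one whose nose points right in the blue tray: put each into its own tray, lying flat on the tray floor with its grip up.

Things in the scene. Friction and masses are not known exactly. Their poses are not given: they have to be found in the camera images.
- carp_left: Ivory carp mould, flat on the mat, 108 x 62 mm, plate 14 mm thick, 60 to 130 g. Origin: centre of the underside below the grip; +x to the nose (50 mm), -x to the forked tail (58 mm, 44 mm wide), +z up. Wooden grip: 44 mm along x, 20 mm along y, from z 14 to 46 mm. Body y -22 to 22 mm; one red back fin, out to 40 mm on the -y side, and a black eye on that side. Fin at the top of the view from above: nose points left.
- carp_right: Ivory carp mould, flat on the mat, 108 x 62 mm, plate 14 mm thick, 60 to 130 g. Origin: centre of the underside below the grip; +x to the nose (50 mm), -x to the forked tail (58 mm, 44 mm wide), +z up. Wooden grip: 44 mm along x, 20 mm along y, from z 14 to 46 mm. Body y -22 to 22 mm; one red back fin, out to 40 mm on the +y side, and a black eye on that side. Fin at the top of the view from above: nose points right.
- tray_green: Green open plastic tray, fixed in place, outside 170 x 170 x 22 mm, walls and floor 5 mm thick, inside 160 x 160 mm. Origin: centre of its underside; the inner floor is 5 mm above it. x, y along its sides, z up. It stands on either side of the mat (mat top 2 mm above the table), slightly turned. For the carp that points left.
- tray_blue: Blue open plastic tray, fixed in place, outside 170 x 170 x 22 mm, walls and floor 5 mm thick, inside 160 x 160 mm. Origin: centre of its underside; the inner floor is 5 mm above it. x, y along its sides, z up. It stands on either side of the mat (mat top 2 mm above the table), slightly turned. For the carp that points right.
Not all that is in view belongs to the job. Leave any turquoise look-alike of the carp_left alone.

How it is judged (in metres and radians):
At the end, for the whole second after the job is handed in: Left-pointing carp in the green tray, right-pointing one in the blue: origin within 60 mm of the tray's middle along both its sides and under 11 mm above the tray's origin (down on its floor, not over a wall), grip up within about 10 degrees, released and at rest (x of carp_left in the frame of tray_green between -0.06 and 0.06 m and y of carp_left in the frame of tray_green between -0.06 and 0.06 m and z of carp_left in the frame of tray_green between 0 and 0.011 m and angle between each of carp_left, carp_right's own z axis and vertical below 0.17 rad and linear speed of each of carp_left, carp_right below 0.03 m/s and angular speed of each of carp_left, carp_right below 0.3 rad/s and contact force between the fingers and carp_left below 0.2 N and x of carp_right in the frame of tray_blue between -0.06 and 0.06 m and y of carp_right in the frame of tray_blue between -0.06 and 0.06 m and z of carp_right in the frame of tray_blue between 0 and 0.011 m and contact force between the fingers and carp_right below 0.2 N); the robot touches nothing.
It also fails if it takes over 51 s, if anything falls off the work surface, if the arm or the gripper's body presses on something with over 40 N, if the wrist force passes 120 N, or if a joint passes its speed limit or range.

ROBOT

A 6-joint arm with a two-finger parallel gripper is mounted at the origin on the work surface. World frame = base frame: x ahead of the robot, y to its left, z up, the work surface at z = 0. Lengths are in mm, angles in rad, forces in N, time in s.
With the tool pointing down it reaches from about 275 to 750 mm from the base axis. Payload 10.2 kg.
Tool frame: the origin (TCP) lies between the finger pads; the fingertips stand 17 mm ahead of it and the grasp point (between the pads) lies 2 mm behind it (tips_ahead is the distance from the TCP to the fingertips, in mm); z points along the fingers, y is the line along which they close (so a half turn about z gives the same grasp; the last joint's range is limited). The gripper opens to 85 mm and grips with 20 to 120 N. Pads are 22 mm wide; open, the fingers measure 114 mm over their backs; the gripper's body (76 mm by 85 mm) begins 54 mm behind the grasp point. The pads swing forward as they close: fully open they stand 13 mm farther back than shut.
Start: joints at [1.084, 0.313, 1.498, -0, 1.331, -0.223], TCP at [136.907, 506.841, 248.294] pointing down, gripper open.
Joint ranges: [-2.94, 2.94], [-0.97, 2.17], [0.19, 2.56], [-1.23, 4.37], [0.02, 3.11], [-2.88, 2.88]. Speed limits (rad/s): [2.39, 2.39, 3.01, 3.14, 3.14, 3.14].

INTERFACE

Orientations are given as a unit quaternion [w, x, y, z].
In Python, from rig import sense, capture, finish_job, boxes_of, tips_ahead gives the robot as it stands.
- The arm moves only by the tool drive_tool, never from a script. Its argument "commands" is text: rows parted by semicolons, each of 7 numbers parted by spaces: the shift along the world's x, y, z in units of 0.1 m (1.0 is 0.1 m), then the turn, a rotation vector about the world's x, y, z in units of pi/4 rad (1.0 is pi/4 rad), then the opening in per cent of the stroke, from 0 (shut) to 100 (fully open). A call has 1 to 20 rows; each row shifts and turns the commanded pose from where the row before left it; what a row does not reach is not made up. A row lasts 1/12 s, in which the tool goes at most 41.7 mm and 7.16 degrees, less where a joint would pass 70% of its speed; a pose out of reach is approached as far as the arm can. A call with a number of a shift or a turn outside -1 to 1 is refused whole. A call with a gripper value outside its range is refused whole. The fingers move at their own pace and stop on an object; "force" is the grip in N (left out, the last holds). Time passes only in rows, so rows that do not move let the fingers close. It gives the time, the measured TCP pose, the force, the opening and the grip force at its end, in the units of the state.
- sense(): the state, without advancing time (a new reading comes with each control period).
- capture(name): name is "scene" or "top" or "wrist"; returns a dict with "pixels" (384x512x3 uint8, blue, green, red), "fov_y" (degrees; the focal length in pixels is half the picture's height over the tangent of half this angle, whatever the lens; pixels are square), "cx", "cy" (the principal point, pixels), "position" and "attitude" of the camera in the world; the wrist camera has in their place "tool_from_camera" (4x4, takes a point from camera to tool coordinates, whose origin is the TCP and whose axes are the flange's). Camera axes: x right, y down, z forward; pixel columns grow to the right and rows downward; lengths in mm; the calibration is good to about 2 mm. A picture is of the moment at which its call begins: read the wrist's pose just before it. There is no depth.
- finish_job(): hands the job in; it is judged then, once.
Trained networks look in a picture, given as the dict that the camera call returned (one of the last four; its "shot" number tells which), for a name from the list of things; names that differ only in an ending like _2 or _b are one class to them, and where a whole thing is asked for, a point or a joint stands for the part that bears it (a point fixed in the world has none). Each returns a list of dicts, best first, with "confidence" (0 to 1); they miss things now and then, are a little off and sometimes report something else, mostly with a low value. They report only what shows in the picture. A call takes as long as a camera call. They do not tell look-alikes from the thing itself.
- boxes_of(picture, name): "position" ([column, row] in pixels, amid what is visible of it).
The state is a dict: "time_s": time; "joints": joint angles; "dq": joint speeds; "tau": joint torques, N m; "eef_pos": TCP position; "ee_rot": TCP orientation; "force": force on the tool from outside, world axes, zero at the start; "wrist_torque": the same for the moment, N m; "grip_width": opening from 0.0 (shut) to 1.0 (fully open); "grip_force": force on a finger pad.
Only numpy, scipy, OpenCV 4.12 (cv2) and the standard library are available. Lean on these libraries where they do the work, as an engineer would, in place of code of your own. Each camera call takes 0.05 s, during which the arm holds its last target. There are 200 camera calls.

## Working session

There is one attempt and no reset: what is moved stays moved. The work goes in short steps, Python scripts to look and compute and a tool call to move; the robot and the scene stay as the last step left them, time stands still between calls to the robot, and variables do not carry over. Pictures are saved under pics/ and viewed, at most 10 in all, crops included, and the job is handed in when it is done.

Besides the shell and the picture viewer there is one more tool, called after "Emit:" as name(argument=value, ...), one argument or row to a line, values as JSON. drive_tool: Moves the arm, as the interface text tells. Shifts and turns lie within -1 to 1; 1 stands for 0.1 m of shift or pi/4 rad of turn. Its arguments: {"type":"object","properties":{"commands":{"type":"string"},"force":{"type":"number"}},"required":["commands"]}

```bash
mkdir -p pics
python3 - <<'E'
from rig import *
import cv2,pickle
t=capture("top");s=capture("scene")
for n,p in(("top",t),("scene",s)):
    cv2.imwrite(f"pics/{n}0.png",p["pixels"])
    print(n,{k:v for k,v in p.items() if k!="pixels"})
pickle.dump((t,s),open("p0.pkl","wb"))
for n in("carp_left","carp_right","tray_green","tray_blue"):print(n,boxes_of(t,n))
print(sense())
E
```

```text
top {'fov_y': 45.93338889442992, 'cx': 253.4779837881359, 'cy': 191.43847301564713, 'position': array([ 314.8999932 ,  113.99699283, 1372.76529498]), 'attitude': array([ 0.02459597, -0.70002852,  0.71317326, -0.02718454]), 'shot': 1}
scene {'fov_y': 53.05475125013255, 'cx': 253.91701240122052, 'cy': 189.4833893302006, 'position': array([ 843.98247007, -561.99184615,  911.33046486]), 'attitude': array([-0.34727442,  0.89687618,  0.25381649, -0.10291152]), 'shot': 2}
carp_left [{'position': [181.6, 274.1], 'confidence': 0.92}, {'position': [397.7, 196.3], 'confidence': 0.74}, {'position': [251.5, 130.6], 'confidence': 0.67}, {'position': [110.9, 197.4], 'confidence': 0.66}]
carp_right [{'position': [308.6, 180.2], 'confidence': 0.92}]
tray_green [{'position': [396.0, 135.6], 'confidence': 0.58}]
tray_blue [{'position': [186.8, 145.9], 'confidence': 0.61}]
{'time_s': 0.3, 'joints': array([ 1.08358470e+00,  3.13064114e-01,  1.49789022e+00, -1.99453461e-05,
        1.33104073e+00, -2.23394248e-01]), 'dq': array([-0.00051979, -0.00380494, -0.00417637,  0.00166485, -0.00038066,
       -0.0001526 ]), 'tau': array([-1.76457539e-03, -4.11771154e+01, -2.59561551e+01, -1.81572814e-04,
        2.00648225e-03,  2.55302075e-05]), 'eef_pos': array([136.88489496, 506.77261465, 248.13849071]), 'ee_rot': array([-6.09117273e-05,  1.31524135e-01,  9.91312948e-01, -1.92006627e-04]), 'force': array([-3.93153688e-04, -9.96665446e-02,  5.22476531e-01]), 'wrist_torque': array([0.05424124, 0.00751884, 0.03261754]), 'grip_force': 0.0, 'grip_width': 1.001670126976525}
```

View pics/top0.png

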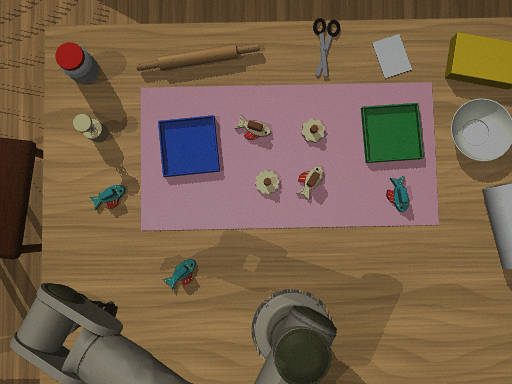

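The top picture shows the blue tray at (189,146) and the green tray at (392,133). There are ivory carps at (253,129) and (311,182). The turquoise look-alikes at (110,197), (182,274) and (398,195) are to be left alone, and the round moulds at (314,131) and (267,182) are not part of the job. I'll enlarge the two ivory carps to tell which is which.

```bash
cat > h.py <<'E'
import numpy as np,cv2
from scipy.spatial.transform import Rotation as R
def rot(q): return R.from_quat(np.r_[q[1:],q[0]]).as_matrix()
def ray(p,uv,Rm,pos,z):
    f=p["pixels"].shape[0]/2/np.tan(np.radians(p["fov_y"])/2)
    d=Rm@np.array([(uv[0]-p["cx"])/f,(uv[1]-p["cy"])/f,1])
    return pos+d*(z-pos[2])/d[2]
def world(p,uv,z): return ray(p,uv,rot(p["attitude"]),p["position"],z)
E
python3 - <<'E'
import pickle
from h import *
t,s=pickle.load(open("p0.pkl","rb"))
im=t["pixels"]
a=[cv2.resize(im[y-24:y+24,x-32:x+32],None,fx=6,fy=6,interpolation=cv2.INTER_CUBIC) for x,y in((253,129),(311,182))]
cv2.imwrite("pics/crop.png",np.hstack(a))
b,g,r=[im[...,i].astype(int) for i in range(3)]
for n,m in(("green",(g>1.6*r)&(g>1.6*b)&(g>40)),("blue",(b>2*r)&(b>1.6*g)&(b>60))):
    m=m.astype(np.uint8);k,l,st,c=cv2.connectedComponentsWithStats(m)
    i=1+st[1:,4].argmax();pts=np.argwhere(l==i)[:,::-1].astype(np.float32)
    rc=cv2.minAreaRect(pts);bx=[world(t,q,24)[:2] for q in cv2.boxPoints(rc)]
    bx=np.array(bx);e=np.roll(bx,-1,0)-bx
    print(n,rc,bx.mean(0).round(),np.linalg.norm(e,axis=1).round(),np.degrees(np.arctan2(e[:,1],e[:,0])).round(1))
for n in((253,129),(311,182)):print(world(t,n,30).round())
E
```

```text
green ((391.62353515625, 132.1058807373047), (55.681663513183594, 57.98255157470703), 85.60128784179688) [ 586. -312.] [176. 170. 175. 170.] [ -86.6 -178.3   93.4    2.3]
blue ((188.04457092285156, 145.445556640625), (55.4235725402832, 56.31911087036133), 84.2894058227539) [556. 302.] [170. 169. 168. 168.] [ -85.2 -175.1   94.7    5.4]
[601. 106.  30.]
[438. -64.  30.]
```

View pics/crop.png

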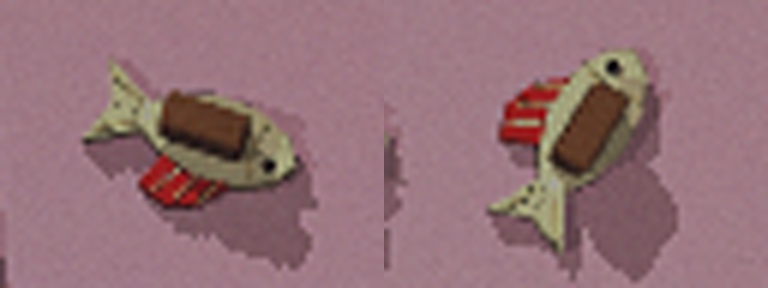

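Left crop (253,129): the nose points right and the fin is at the bottom. Turned 180° the nose points left, so this is carp_left and goes to green. Right crop (311,182): the nose points up and the fin is on the left. Turned clockwise the nose points right, so this is carp_right and goes to blue.

Emit:
drive_tool(
  commands="0.26 -0.23 -0.02 0 0 -0.117 100;0.26 -0.23 -0.02 0 0 -0.117 100;0.26 -0.23 -0.02 0 0 -0.117 100;0.26 -0.23 -0.02 0 0 -0.117 100;0.26 -0.23 -0.02 0 0 -0.117 100;0.26 -0.23 -0.02 0 0 -0.117 100;0.26 -0.23 -0.02 0 0 -0.117 100;0.26 -0.23 -0.02 0 0 -0.117 100;0.26 -0.23 -0.02 0 0 -0.117 100;0.26 -0.23 -0.02 0 0 -0.117 100;0.26 -0.23 -0.02 0 0 -0.117 100;0.26 -0.23 -0.02 0 0 -0.117 100;0.26 -0.23 -0.02 0 0 -0.117 100;0.26 -0.23 -0.02 0 0 -0.117 100;0.26 -0.23 -0.02 0 0 -0.117 100;0.26 -0.23 -0.02 0 0 -0.117 100;0.26 -0.23 -0.02 0 0 -0.117 100;0.26 -0.23 -0.02 0 0 -0.117 100;0 0 0 0 0 0 100;0 0 0 0 0 0 100",
  force=40,
)

```text
time_s: 1.97
eef_pos: [605.4, 91.6, 211.4]
ee_rot: [-0.0, 0.819, 0.574, -0.0]
force: [-0.4, 0.5, -0.0]
grip_width: 0.996
grip_force: 0.0
```

```bash
cat >> h.py <<'E'
def wristshot(name):
    from rig import sense,capture
    s=sense();p=capture("wrist")
    Rt=rot(s["ee_rot"]);T=np.array(p["tool_from_camera"])
    Rm=Rt@T[:3,:3];pos=s["eef_pos"]+Rt@T[:3,3]
    cv2.imwrite(f"pics/{name}.png",p["pixels"])
    return s,p,Rm,pos
def grip(p,Rm,pos,z=48,near=None):
    im=p["pixels"].astype(int);b,g,r=[im[...,i] for i in range(3)]
    m=((r<150)&(r>1.5*b)&(g>0.45*r)&(g<0.75*r)).astype(np.uint8)
    m=cv2.morphologyEx(m,cv2.MORPH_OPEN,np.ones((5,5)))
    k,l,st,c=cv2.connectedComponentsWithStats(m)
    for i in 1+np.argsort(-st[1:,4])[:4]:
        pts=np.argwhere(l==i)[:,::-1].astype(np.float32);rc=cv2.minAreaRect(pts)
        bx=np.array([ray(p,q,Rm,pos,z)[:2] for q in cv2.boxPoints(rc)]);e=np.roll(bx,-1,0)-bx
        print(st[i],c[i].round(),bx.mean(0).round(1),np.linalg.norm(e,axis=1).round(1)[:2],np.degrees(np.arctan2(e[:,1],e[:,0])).round(1)[:2])
E
python3 - <<'E'
from h import *
s,p,Rm,pos=wristshot("w1")
Rt=rot(s["ee_rot"]);print(s["time_s"],s["eef_pos"],"tool y ang",np.degrees(np.arctan2(Rt[1,1],Rt[0,1])),pos)
grip(p,Rm,pos)
E
```

```text
1.9667 [605.4221722   91.63862631 211.35568062] tool y ang -19.989756328072513 [633.74380678 167.35164633 337.85124305]
[171 303  34  27 761] [188. 316.] [454.9 -58.7] [41.5 41.4] [ 57.  -31.6]
[251 144  16  40 630] [258. 164.] [612.6 102.6] [15.9 43.2] [ -19.9 -109.3]
[129 223  23  22 351] [140. 233.] [452.5  71.5] [34.6 17.9] [ 23.8 -71.8]
[288 277  15  24 300] [295. 289.] [601.3 -65.5] [17.5 35. ] [ -19.9 -106.9]
```

View pics/w1.png

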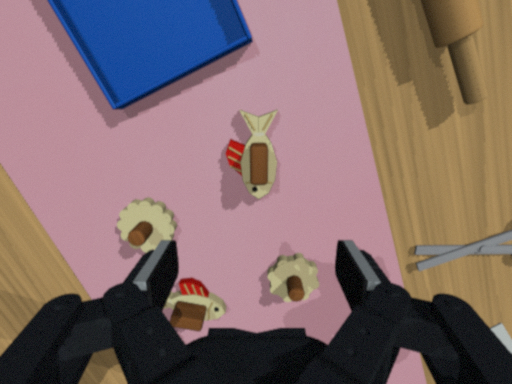

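The wrist picture shows carp_left near (258,164) with the fin on the left and the nose down, as expected. Its grip measures about 43 mm long at -109°, so the current yaw fits.

Emit:
drive_tool(
  commands="0.035 0.05 -0.3 0 0 0 75;0.03 0.05 -0.35 0 0 0 75;0 0 -0.35 0 0 0 75;0 0 -0.35 0 0 0 75;0 0 -0.2 0 0 0 75;0 0 -0.1 0 0 0 75;0 0 0 0 0 0 0;0 0 0 0 0 0 0;0 0 0 0 0 0 0;0 0 0 0 0 0 0;0 0 0 0 0 0 0;0 0 0 0 0 0 0;0 0 0 0 0 0 0;0 0 0 0 0 0 0",
  force=40,
)

```text
time_s: 3.18
eef_pos: [612.3, 103.0, 49.4]
ee_rot: [0.001, 0.819, 0.574, 0.001]
force: [-0.9, 1.3, 7.2]
grip_width: 0.222
grip_force: 40.4
```

Emit:
drive_tool(
  commands="0 0 0.15 0 0 0 0;0 0 0.35 0 0 0 0;0 0 0.35 0 0 0 0;-0.02 -0.3 0 0 0 0 0;-0.02 -0.35 0 0 0 0 0;-0.02 -0.35 0 0 0 0 0;-0.02 -0.35 0 0 0 0 0;-0.02 -0.35 0 0 0 0 0;-0.02 -0.35 0 0 0 0 0;-0.02 -0.35 0 0 0 0 0;-0.02 -0.35 0 0 0 0 0;-0.02 -0.35 0 0 0 0 0;-0.02 -0.35 0 0 0 0 0;-0.02 -0.35 0 0 0 0 0;-0.02 -0.35 0 0 0 0 0;0 0 0 0 0 0 0;0 0 0 0 0 0 0",
)

```text
time_s: 4.6
eef_pos: [586.8, -313.9, 132.5]
ee_rot: [0.0, 0.819, 0.573, 0.0]
force: [0.5, -0.0, -0.5]
grip_width: 0.221
grip_force: 39.5
```

Run:
```python
from h import *
s,p,Rm,pos=wristshot("w2")
print(s["eef_pos"],s["grip_width"],s["grip_force"])
```

```text
[ 586.83561648 -313.91816154  132.50902701] 0.2209589204478112 39.47723865509033
```

View pics/w2.png

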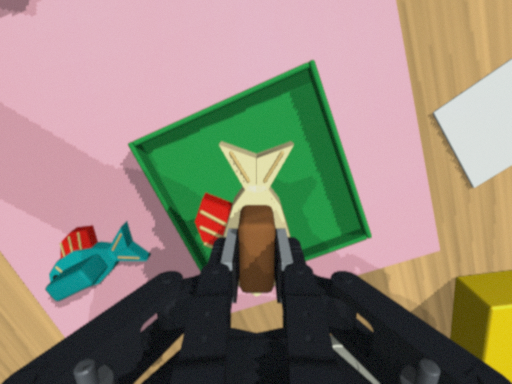

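The carp is held at (257,250) over the green tray, and the turquoise one at (90,265) is clear.

Emit:
drive_tool(
  commands="0 0 -0.25 0 0 0 0;0 0 -0.25 0 0 0 0;0 0 -0.17 0 0 0 0;0 0 -0.06 0 0 0 0;0 0 -0.03 0 0 0 0;0 0 0 0 0 0 0;0 0 0 0 0 0 0",
)

```text
time_s: 5.23
eef_pos: [588.1, -312.2, 57.8]
ee_rot: [0.001, 0.818, 0.575, 0.0]
force: [0.4, -0.4, -0.8]
grip_width: 0.22
grip_force: 39.4
```

Emit:
drive_tool(
  commands="0 0 -0.03 0 0 0 0;0 0 0 0 0 0 60;0 0 0 0 0 0 60;0 0 0 0 0 0 60;0 0 0.1 0 0 0 75;0 0 0.35 0 0 0 75;0 0 0.35 0 0 0 75;-0.12 0.21 0.03 0 0 0.145 75;-0.12 0.21 0.03 0 0 0.145 75;-0.12 0.21 0.03 0 0 0.145 75;-0.12 0.21 0.03 0 0 0.145 75;-0.12 0.21 0.03 0 0 0.145 75;-0.12 0.21 0.03 0 0 0.145 75;-0.12 0.21 0.03 0 0 0.145 75;-0.12 0.21 0.03 0 0 0.145 75;-0.12 0.21 0.03 0 0 0.145 75;-0.12 0.21 0.03 0 0 0.145 75;-0.12 0.21 0.03 0 0 0.145 75;-0.12 0.21 0.03 0 0 0.145 75;0 0 0 0 0 0 75",
)

```text
time_s: 6.9
eef_pos: [442.0, -57.6, 170.6]
ee_rot: [0.0, 0.268, 0.963, 0.0]
force: [0.6, 0.0, -0.3]
grip_width: 0.75
grip_force: 0.0
```

Run:
```python
from h import *
import rig
s,p,Rm,pos=wristshot("w3")
Rt=rot(s["ee_rot"]);print(s["time_s"],s["eef_pos"],"tool y ang",np.degrees(np.arctan2(Rt[1,1],Rt[0,1])),s["joints"])
grip(p,Rm,pos)
t=rig.capture("top");a=p["pixels"];b=cv2.resize(t["pixels"][90:180,345:445],(427,384),interpolation=cv2.INTER_CUBIC)
cv2.imwrite("pics/m3.png",cv2.resize(np.hstack([a,b]),None,fx=.85,fy=.85))
```

```text
6.9 [442.00761108 -57.55910398 170.62953499] tool y ang 58.85542387670794 [-3.93711770e-01  2.22929942e-01  1.83463459e+00  5.08671481e-04
  1.08340479e+00 -1.42117063e+00]
[240 169  19  47 822] [249. 192.] [444.8 -66.7] [16.9 46.9] [ 58.9 -31. ]
[356 107  31  22 559] [371. 117.] [440.6  62.2] [26.2 18.2] [ 58.9 -22.6]
[123 361  31  23 514] [139. 372.] [ 573.8 -306.5] [36.3 37. ] [ 58.9 -37.9]
[303 286  19  28 412] [312. 300.] [587.7 -72.9] [17.8 38.8] [ 74.  -16.7]
```

View pics/m3.png

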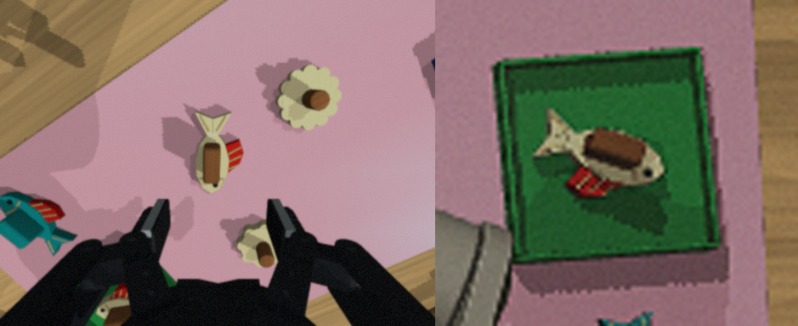

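carp_left lies flat in the middle of the green tray. carp_right is at wrist pixel (249,192) with nose down and fin right, which confirms it, and its grip agrees with the top view.

Emit:
drive_tool(
  commands="0.015 -0.045 -0.25 0 0 0 75;0.015 -0.045 -0.35 0 0 0 75;0 0 -0.35 0 0 0 75;0 0 -0.2 0 0 0 75;0 0 -0.05 0 0 0 75;0 0 0 0 0 0 0;0 0 0 0 0 0 0;0 0 0 0 0 0 0;0 0 0 0 0 0 0;0 0 0 0 0 0 0;0 0 0 0 0 0 0;0 0 0 0 0 0 0;0 0 0 0 0 0 0",
  force=40,
)

```text
time_s: 8.08
eef_pos: [447.4, -69.6, 50.8]
ee_rot: [0.002, 0.272, 0.962, -0.0]
force: [-0.6, -0.6, 7.4]
grip_width: 0.224
grip_force: 39.9
```

Emit:
drive_tool(
  commands="0 0 0.15 0 0 0 0;0 0 0.35 0 0 0 0;0 0 0.35 0 0 0 0;0.09 0.31 0 0 0 0 0;0.09 0.31 0 0 0 0 0;0.09 0.31 0 0 0 0 0;0.09 0.31 0 0 0 0 0;0.09 0.31 0 0 0 0 0;0.09 0.31 0 0 0 0 0;0.09 0.31 0 0 0 0 0;0.09 0.31 0 0 0 0 0;0.09 0.31 0 0 0 0 0;0.09 0.31 0 0 0 0 0;0.09 0.31 0 0 0 0 0;0.09 0.31 0 0 0 0 0;0 0 0 0 0 0 0;0 0 0 0 0 0 0",
)

```text
time_s: 9.5
eef_pos: [554.2, 304.1, 134.5]
ee_rot: [0.0, 0.271, 0.963, 0.0]
force: [0.3, -1.1, -1.8]
grip_width: 0.22
grip_force: 39.6
```

Run:
```python
from h import *
s,p,Rm,pos=wristshot("w4")
print(s["eef_pos"],s["grip_width"],s["grip_force"])
```

```text
[554.20873176 304.08927398 134.54126313] 0.21968792832172904 39.60865616798401
```

View pics/w4.png

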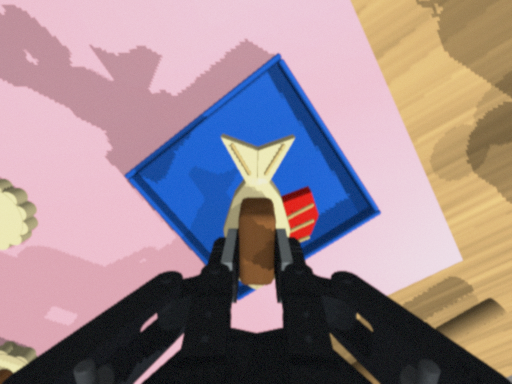

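carp_right is held at (257,240) over the blue tray. Lowering and releasing.

Emit:
drive_tool(
  commands="0 0 -0.25 0 0 0 0;0 0 -0.25 0 0 0 0;0 0 -0.17 0 0 0 0;0 0 -0.07 0 0 0 0;0 0 -0.03 0 0 0 0;0 0 0 0 0 0 0;0 0 -0.01 0 0 0 0;0 0 0 0 0 0 60;0 0 0 0 0 0 60;0 0 0 0 0 0 60;0 0 0.1 0 0 0 60;0 0 0.3 0 0 0 60;0 0 0.35 0 0 0 60;0 0 0.35 0 0 0 60;-0.2 0 0.2 0 0 0 60;-0.4 0 0 0 0 0 60;-0.4 0 0 0 0 0 60;-0.4 0 0 0 0 0 60;0 0 0 0 0 0 60;0 0 0 0 0 0 60",
)

```text
time_s: 11.22
eef_pos: [413.2, 303.1, 187.6]
ee_rot: [0.001, 0.271, 0.962, 0.0]
force: [0.6, 0.2, -0.2]
grip_width: 0.6
grip_force: 0.0
```

Run:
```python
from h import *
import rig
t=rig.capture("top");s=rig.capture("scene")
cv2.imwrite("pics/m5.png",np.hstack([cv2.resize(t["pixels"][80:240,130:440],(440,227)),cv2.resize(s["pixels"],(340,227))]))
```

```text
(no output)
```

View pics/m5.png

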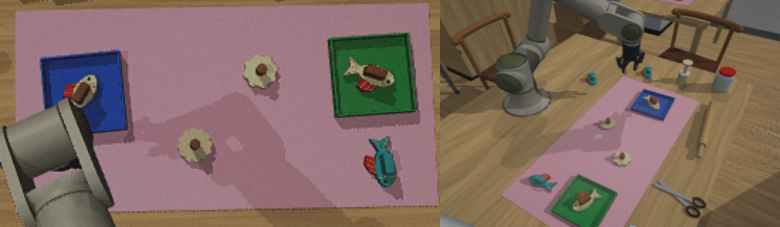

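Both carps lie flat near the middle of their own trays: carp_right in blue at (83,92) and carp_left in green at (372,73). The gripper is clear of everything.

```bash
python3 -c "from rig import *; print(finish_job())"
```

```text
the job is handed in; nothing more can be done
None
```

I put the left-pointing carp in the green tray and the right-pointing carp in the blue tray, both flat with grips up near the tray middles in the last pictures, and handed the job in at about 11 s; no verdict came back.

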